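# Pry the spring clip off the toothed wheel's spindle

## Task

Take the hooked pick from its rack and use it to pull the spring clip straight out of its groove on the spindle of the toothed wheel, leaving the clip lying flat on top of that wheel, clear of the spindle. Do not touch the clip with the gripper and leave the same clip on the smooth wheel where it is. Then lay the pick back across the rack in its slot and let go.

Things in the scene. Friction and masses are not known exactly. Their poses are not given: they have to be found in the camera images.
- pick: Hooked pick, 60 g, hook down (not the flat-bladed scraper beside it). Black handle 14x14 mm, x -60 to +50; grip across y at the origin, firmly (40 N). Origin: handle's underside, z up; axis 7 above. A 6 mm steel shank runs on along +x to x = 105, then turns straight down: 6 mm thick tip, its end 18 below the origin.
- clip: Dark steel spring clip, 50x33x6 mm, 50 g, in the groove of the toothed wheel's spindle. Origin: underside, on the spindle axis; z up. Mouth to +x. On -x a window for the tip: x -34.5 to -12.5, y -12 to 12 mm, ended by a bar to x = -38.5, 10 tall. Pull the bar to -x: about 5 N, snaps out by 8 mm, clear of the spindle after 17; past 40 mm it may fall off the wheel.
- toothed: White housing 150x150x36 mm, fixed. Origin: centre of its underside, below the spindle axis. On it a flat wheel with 32 square teeth (120 mm across, 136 with teeth), top face 52 mm above the bench, on which the clip lies. The spindle's head over the clip is 21 mm across and ends 15 above the wheel.
- plain_clip: The same clip, same frame, on an identical housing whose wheel has a smooth rim without teeth. To be left seated.
- rack: Fixed aluminium rack, 110 (x) x 170 (y) mm; origin: centre of its underside, z up. Base 8 thick. Two rails along y, 10 thick, at x = -45 and +40, tops 38 above the bench, with 10 mm high stubs forming two 34 mm wide slots at y = -45 and +45: hooked pick in one, scraper in the other. Both lie along x, tips to +x, underside at 38 mm.
Things that resemble listed ones, but are neither listed nor needed, are in the scene too. What is shaped like the clip but blue is not meant.

How it is judged:
By the outcome, as a careful person would: the job done as asked, in the order asked, and still so for the second after the job is handed in, with the robot touching nothing.
It also fails if it takes over 51 s, if anything falls off the work surface, if the arm or the gripper's body presses on something with over 40 N, if the wrist force passes 120 N, or if a joint passes its speed limit or range.

## Robot

A 6-joint arm with a two-finger parallel gripper is mounted at the origin on the work surface. World frame = base frame: x ahead of the robot, y to its left, z up, the work surface at z = 0. Lengths are in m, angles in rad, forces in N, time in s.
With the tool pointing down it reaches from about 0.4 to 0.825 m from the base axis. Payload 7 kg.
Tool frame: the origin (TCP) lies between the finger pads; the fingertips stand 11 mm ahead of it and the grasp point (between the pads) lies 8 mm behind it (arm.tips_ahead is the distance from the TCP to the fingertips, in m); z points along the fingers, x is the direction in which the jaws open and shut, and the axes are right-handed (so a half turn about z gives the same grasp; the last joint's range is limited). The gripper opens to 88 mm and grips with 3 to 60 N. Pads are 19 mm wide; open, the fingers measure 130 mm over their backs; the gripper's body (78 mm by 193 mm) begins 47 mm behind the grasp point.
Start: joints at [-0.869, 0.359, 0.012, 0, -1.224, -0.288], TCP at [0.271, -0.618, 0.238] pointing down, gripper open.
Joint ranges: [-3.07, 3.07], [-1.43, 2.12], [-1.02, 1.25], [-3.03, 1.67], [-3.05, -0], [-3.03, 3.03]. Speed limits (rad/s): [2.39, 2.39, 3.01, 3.14, 3.14, 3.14].

## Interface

Orientations are given as [roll, pitch, yaw] about the fixed x, y, z axes, in that order (R = Rz(yaw) Ry(pitch) Rx(roll)).
In Python, from station import arm, optics, finder gives the robot as it stands. The module is installed in compiled form; this text tells all that it offers.
- The arm moves only by the tool apply_moves, never from a script. Its argument "increments" is one flat list of numbers, 6 for each row, row after row: the shift along the world's x, y, z in m, then the turn, a rotation vector about the world's x, y, z in rad. In form: [tx, ty, tz, rx, ry, rz, tx, ty, tz, rx, ry, rz, ...]. A call has 1 to 20 rows; each row shifts and turns the pose as measured when the row begins; what a row does not reach is not made up. A row lasts 1/12 s, in which the tool goes at most 41.7 mm and 7.16 degrees, less where a joint would pass 70% of its speed; a pose out of reach is approached as far as the arm can. A call with a gripper value outside its range is refused whole. "hand" is the closure, from 0 (fully open) to 1 (shut), set as the call begins (left out, the last holds). The fingers move at their own pace and stop on an object; "force" is the grip in N (left out, the last holds). Time passes only in rows, so rows that do not move let the fingers close. It gives the time, the measured TCP pose, the force and the opening at its end, in the units of the state.
- arm.get_state(): the state, without advancing time (a new reading comes with each control period).
- optics.grab_frame(name): name is "side" or "top" or "wrist"; returns the picture (400x640x3 uint8, red, green, blue); there is no depth.
- optics.camera_model(name): a dict with "fx", "fy", "cx", "cy" (pixels), "world_to_cam" (4x4, takes a point from world to camera coordinates); the wrist camera has in their place "T_tool_cam" (4x4, takes a point from camera to tool coordinates, whose origin is the TCP and whose axes are the tool frame's). Camera axes: x right, y up, looking along -z (the intrinsics and any distortion apply to the point x, -y, -z); pixel columns grow to the right and rows downward; lengths in m; the calibration is good to about 2 mm. The wrist camera is an equidistant fisheye: a pixel r from the principal point sees the ray r / f radians off the axis. A picture is of the moment at which its call begins: read the wrist's pose just before it. camera_model takes no time and is no camera call.
- arm.job_done(): hands the job in, once; it reports no verdict.
Trained networks look in the newest picture that a camera, given by its name, has taken for a name from the list of things; names that differ only in an ending like _2 or _b are one class to them, and where a whole thing is asked for, a point or a joint stands for the part that bears it (a point fixed in the world has none). Each returns a list of dicts, best first, with "conf" (0 to 1); they miss things now and then, are a little off and sometimes report something else, mostly with a low value. They report only what shows in the picture. A call takes as long as a camera call. They do not tell look-alikes from the thing itself.
- finder.find_in(camera, name): "box" ([left, top, right, bottom] in pixels, round what is visible of it).
- finder.landmark_of(camera, name): "point" ([column, row] in pixels: a listed point, or the origin of a listed thing).
The state is a dict: "t": time; "q": joint angles; "qd": joint speeds; "joint_efforts": joint torques, N m; "eef_pos": TCP position; "ee_rot": TCP orientation; "force": force on the tool from outside, world axes, zero at the start; "moment": the same for the moment, N m; "width": finger opening in m.
Only numpy, scipy, OpenCV 4.12 (cv2) and the standard library are available. Lean on these libraries where they do the work, as an engineer would, in place of code of your own. Each camera call takes 0.05 s, during which the arm holds its last target. There are 200 camera calls.

## Working session

There is one attempt and no reset: what is moved stays moved. The work goes in short steps, Python scripts to look and compute and a tool call to move; the robot and the scene stay as the last step left them, time stands still between calls to the robot, and variables do not carry over. Pictures are saved under pics/ and viewed, about 8 in all and at most 12, crops included, and the job is handed in when it is done.

Besides the shell and the picture viewer there is one more tool, called after "Request:" by a JSON object that holds its "method" and its "body", one argument or row to a line. apply_moves: Moves the arm, as the interface text tells. Its arguments: {"type":"object","properties":{"increments":{"type":"array"},"hand":{"type":"number"},"force":{"type":"number"}},"required":["increments"]}

```bash
mkdir -p pics; cat > h.py <<'E'
import numpy as np, cv2, json
from station import arm, optics, finder
def save(n,img,crop=None,s=1):
    if crop: img=img[crop[1]:crop[3],crop[0]:crop[2]]
    if s!=1: img=cv2.resize(img,None,fx=s,fy=s,interpolation=cv2.INTER_CUBIC)
    cv2.imwrite('pics/'+n+'.png',img[:,:,::-1])
def ray(cam,px):
    m=optics.camera_model(cam); W=np.array(m['world_to_cam']); 
    d=np.array([(px[0]-m['cx'])/m['fx'],-(px[1]-m['cy'])/m['fy'],-1])
    R=W[:3,:3]; return -R.T@W[:3,3], R.T@d
def onz(cam,px,z):
    o,d=ray(cam,px); return o+d*(z-o[2])/d[2]
def proj(cam,P):
    m=optics.camera_model(cam); W=np.array(m['world_to_cam'])
    p=(W[:3,:3]@np.atleast_2d(P).T).T+W[:3,3]
    return np.c_[m['cx']+m['fx']*p[:,0]/-p[:,2], m['cy']+m['fy']*p[:,1]/p[:,2]]
E
python3 - <<'E'
from h import *
a=optics.grab_frame('top');b=optics.grab_frame('side')
print({k:(np.round(v,3).tolist()) for k,v in optics.camera_model('top').items()})
print(optics.camera_model('side').keys(), optics.camera_model('wrist'))
save('both',np.vstack([a,b]),None,0.75)
print(arm.get_state())
for n in ['pick','clip','toothed','plain_clip','rack']:
  for c in ['top','side']:
    print(n,c,[(np.round(r['point']).tolist(),round(r['conf'],2)) for r in finder.landmark_of(c,n)])
E
```

```text
{'fx': 388.476, 'fy': 388.476, 'cx': 321.235, 'cy': 201.092, 'world_to_cam': [[0.004, -1.0, -0.003, -0.003], [0.998, 0.004, 0.068, -0.587], [-0.068, -0.003, 0.998, -0.931], [0.0, 0.0, 0.0, 1.0]]}
dict_keys(['fx', 'fy', 'cx', 'cy', 'world_to_cam']) {'fx': 309.70691628693146, 'fy': 309.70691628693146, 'cx': 320.7893143282166, 'cy': 196.9309919163603, 'T_tool_cam': array([[ 9.99999470e-01,  6.56323732e-04,  7.93404713e-04,
         4.79798475e-04],
       [ 8.51111952e-04, -9.60536039e-01, -2.78154263e-01,
        -7.42287496e-02],
       [ 5.79534576e-04,  2.78154791e-01, -9.60536088e-01,
        -1.47852160e-01],
       [ 0.00000000e+00,  0.00000000e+00,  0.00000000e+00,
         1.00000000e+00]])}
{'t': 0.1, 'q': array([-8.68890531e-01,  3.59322992e-01,  1.11584400e-02, -3.23933646e-04,
       -1.22408439e+00, -2.88088091e-01]), 'qd': array([ 0.00195014, -0.00224697,  0.00182047,  0.00152976,  0.00011489,
       -0.00062434]), 'joint_efforts': array([-1.74162797e-03, -5.84163845e+01,  2.93750507e+01,  7.01556623e+00,
        1.01876157e-02, -4.67222139e-05]), 'eef_pos': array([ 0.27123149, -0.61765532,  0.23671205]), 'ee_rot': array([-3.14147188e+00, -1.47928006e-03,  1.98450365e+00]), 'force': array([-0.25567958, -0.47270007,  1.44328627]), 'moment': array([ 0.02136269, -0.00305005, -0.01177925]), 'width': 0.0877617600306488}
pick top [([434.0, 241.0], 0.67)]
pick side []
clip top [([380.0, 187.0], 0.49), ([308.0, 196.0], 0.43)]
clip side [([294.0, 212.0], 0.68), ([306.0, 180.0], 0.64)]
toothed top [([313.0, 195.0], 0.82)]
toothed side []
plain_clip top [([215.0, 186.0], 0.53)]
plain_clip side [([244.0, 294.0], 0.82)]
rack top [([451.0, 237.0], 0.92)]
rack side [([374.0, 145.0], 0.63)]
```

View pics/both.png

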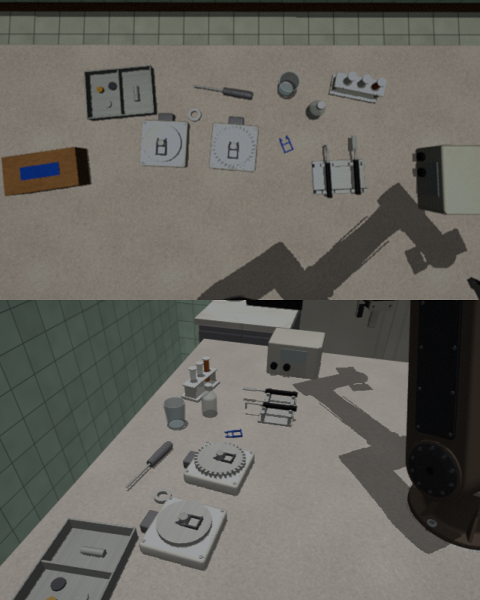

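```bash
python3 - <<'E'
from h import *
a=optics.grab_frame('top');b=optics.grab_frame('side')
A=cv2.resize(a[150:275,180:500],None,fx=2.5,fy=2.5,interpolation=cv2.INTER_CUBIC)
B=cv2.resize(b[100:225,230:430],None,fx=2.25,fy=2.25,interpolation=cv2.INTER_CUBIC)
c=np.zeros((A.shape[0]+B.shape[0],800,3),np.uint8);c[:A.shape[0]]=A;c[A.shape[0]:,:B.shape[1]]=B
save('crop',cv2.convertScaleAbs(c,alpha=1.6))
E
```

```text
(no output)
```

View pics/crop.png

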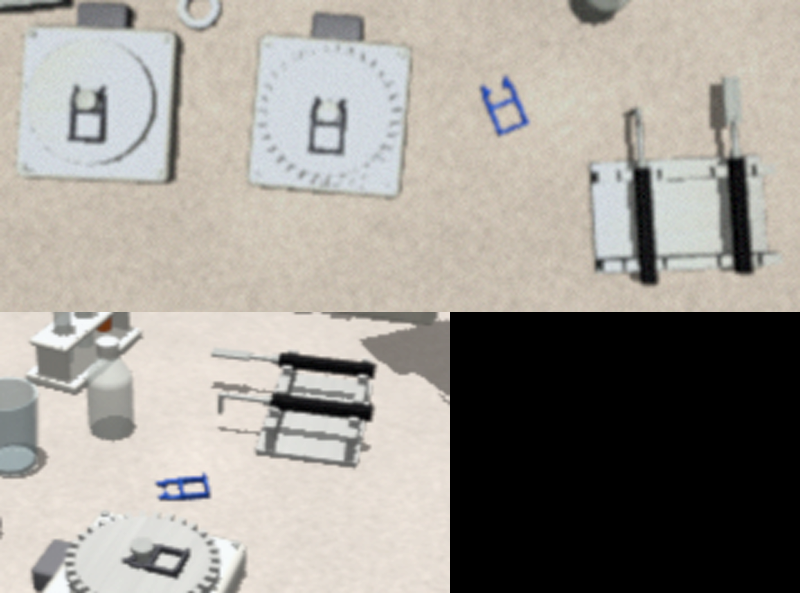

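```bash
python3 - <<'E'
from h import *
a=optics.grab_frame('top')
def box(x0,y0,x1,y1,th,z):
    g=a[y0:y1,x0:x1].max(2); m=(g<th).astype(np.uint8)
    n,l,s,c=cv2.connectedComponentsWithStats(m); i=1+np.argmax(s[1:,4])
    ys,xs=np.nonzero(l==i); r=cv2.minAreaRect(np.c_[xs,ys].astype(np.float32))
    p=cv2.boxPoints(r)+[x0,y0]; P=np.array([onz('top',q,z) for q in p]); 
    print(s[i],'c',P.mean(0).round(4)); print(P[:,:2].round(4).tolist())
box(425,205,450,270,30,.052)   # handle pick
box(300,185,322,215,70,.058)
box(205,180,225,210,70,.058)
print(onz('top',(313,195),0), onz('top',(434,241),.038), onz('top',(451,237),0))
E
```

```text
[  9  13   8  45 256] c [ 0.4942 -0.274   0.052 ]
[[0.5455, -0.2648], [0.5463, -0.2791], [0.4429, -0.2831], [0.442, -0.269]]
[ 5  5  5 10 18] c [0.5996 0.0325 0.058 ]
[[0.5889, 0.0372], [0.6102, 0.0373], [0.6102, 0.0279], [0.589, 0.0278]]
[ 8  5  9 22 71] c [0.5965 0.2445 0.058 ]
[[0.6212, 0.2544], [0.6213, 0.2356], [0.5717, 0.2345], [0.5716, 0.2533]]
[0.6032885  0.01983381 0.        ] [ 0.49114675 -0.27008884  0.038     ] [ 0.49993121 -0.32327836  0.        ]
```

Request:
{"method": "apply_moves", "body": {
  "increments": [0.019, 0.0287, -0.003, 0, 0, -0.029, 0.019, 0.0287, -0.003, 0, 0, -0.029, 0.019, 0.0287, -0.003, 0, 0, -0.029, 0.019, 0.0287, -0.003, 0, 0, -0.029, 0.019, 0.0287, -0.003, 0, 0, -0.029, 0.019, 0.0287, -0.003, 0, 0, -0.029, 0.019, 0.0287, -0.003, 0, 0, -0.029, 0.019, 0.0287, -0.003, 0, 0, -0.029, 0.019, 0.0287, -0.003, 0, 0, -0.029, 0.019, 0.0287, -0.003, 0, 0, -0.029, 0.019, 0.0287, -0.003, 0, 0, -0.029, 0.019, 0.0287, -0.003, 0, 0, -0.029, 0, 0, 0, 0, 0, 0, 0, 0, 0, 0, 0, 0],
  "hand": 0
}}

```text
t: 1.92
eef_pos: [0.5063, -0.2578, 0.201]
ee_rot: [3.138, 0.003, 1.615]
force: [-0.4, -0.2, 0.1]
width: 0.0875
```

```bash
cat >> h.py <<'E'
from scipy.spatial.transform import Rotation as Ro
def wristT(st=None):
    st=st or arm.get_state(); T=np.eye(4); T[:3,:3]=Ro.from_euler('xyz',st['ee_rot']).as_matrix(); T[:3,3]=st['eef_pos']
    return T@np.array(optics.camera_model('wrist')['T_tool_cam'])
def wproj(T,P):
    m=optics.camera_model('wrist'); p=(np.atleast_2d(P)-T[:3,3])@T[:3,:3]
    x,y,z=p[:,0],-p[:,1],-p[:,2]; r=np.hypot(x,y); th=np.arctan2(r,z)/np.maximum(r,1e-9)*m['fx']
    return np.c_[m['cx']+x*th,m['cy']+y*th]
def wonz(T,px,z):
    m=optics.camera_model('wrist'); u=np.array([px[0]-m['cx'],px[1]-m['cy']])/m['fx']; r=np.hypot(*u)
    s=np.sin(r)/max(r,1e-9); d=T[:3,:3]@np.array([u[0]*s,-u[1]*s,-np.cos(r)]); return T[:3,3]+d*(z-T[2,3])/d[2]
E
python3 - <<'E'
from h import *
st=arm.get_state(); T=wristT(st); w=optics.grab_frame('wrist')
print(st['t'],st['eef_pos'],st['ee_rot'],st['force'])
save('w1',w)
for n in ['pick','rack']:
  for r in finder.landmark_of('wrist',n): print(n,r,wonz(T,r['point'],.038 if n=='pick' else 0))
np.save('w1.npy',w);np.save('T1.npy',T)
E
```

```text
1.9167 [ 0.50625001 -0.25780179  0.20102029] [3.13842156e+00 2.63859200e-03 1.61516831e+00] [-0.41785427 -0.22053606  0.12308891]
pick {'point': [302.1, 174.1], 'conf': 0.7} [ 0.49884454 -0.27720853  0.038     ]
rack {'point': [264.4, 171.2], 'conf': 0.95} [ 0.50532116 -0.32335032  0.        ]
```

View pics/w1.png

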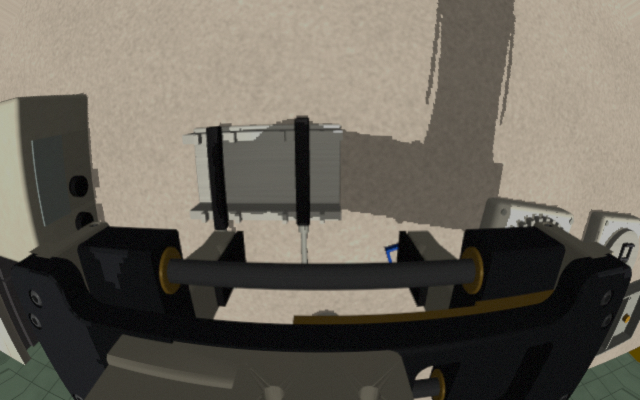

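```bash
python3 - <<'E'
from h import *
w=np.load('w1.npy');T=np.load('T1.npy')
g=w.max(2)
pts=[]
for r in range(122,222,4):
    row=g[r,285:322].astype(int); m=np.nonzero(row<45)[0]
    if len(m): pts.append([(wonz(T,(285+m[0]-.5,r),.052)+wonz(T,(285+m[-1]+.5,r),.052))/2, len(m)])
P=np.array([p[0] for p in pts]); print([p[1] for p in pts]); 
k=np.polyfit(P[:,0],P[:,1],1); print('yaw',k[0]); 
for c in (301,302,303):
  col=g[100:250,c]; m=np.nonzero(col<45)[0]+100; print(m[0],m[-1])
n=wonz(T,(301.5,116.5),.052); f=wonz(T,(304,225.5),.052); print(n,f,np.hypot(*(f-n)[:2]), 'y at .5',np.polyval(k,.5))
# rails / shank
for p in [(304,228),(304,262)]: print(wonz(T,p,.045), wonz(T,p,.048))
E
```

```text
[14, 14, 14, 14, 14, 14, 14, 14, 14, 14, 14, 13, 13, 13, 14, 14, 14, 14, 14, 14, 14, 14, 14, 13, 12]
yaw 0.04538896561672198
118 224
118 224
118 224
[ 0.43965811 -0.2788675   0.052     ] [ 0.54968996 -0.27306934  0.052     ] 0.1101845056909406 y at .5 -0.2763245809433117
[ 0.55533006 -0.27330325  0.045     ] [ 0.55410545 -0.27317323  0.048     ]
[ 0.59618368 -0.27236402  0.045     ] [ 0.59455543 -0.27224328  0.048     ]
```

Request:
{"method": "apply_moves", "body": {
  "increments": [-0.006, -0.0187, 0, 0, 0, 0, 0, 0, -0.03, 0, 0, 0, 0, 0, -0.03, 0, 0, 0, 0, 0, -0.03, 0, 0, 0, 0, 0, -0.025, 0, 0, 0, 0, 0, -0.015, 0, 0, 0, 0, 0, 0, 0, 0, 0]
}}

```text
t: 2.65
eef_pos: [0.4959, -0.2876, 0.0704]
ee_rot: [3.13, 0.006, 1.603]
force: [-0.3, 0.3, 0.1]
width: 0.0878
```

Request:
{"method": "apply_moves", "body": {
  "increments": [0.004, 0.011, 0, 0.006, 0.0116, 0.015, 0, 0, 0, 0, 0, 0, 0, 0, 0, 0, 0, 0]
}}

```text
t: 2.9
eef_pos: [0.4989, -0.2787, 0.0715]
ee_rot: [-3.14, -0.001, 1.615]
force: [0.4, 0.3, 1.0]
width: 0.0878
```

Request:
{"method": "apply_moves", "body": {
  "increments": [0.001, 0.002, -0.015, 0, 0, 0, 0, 0, -0.012, 0, 0, 0, 0, 0, -0.006, 0, 0, 0, 0, 0, 0, 0, 0, 0, 0, 0, 0, 0, 0, 0]
}}

```text
t: 3.32
eef_pos: [0.5042, -0.2785, 0.0442]
ee_rot: [3.132, 0.003, 1.616]
force: [0.4, 0.5, -0.3]
width: 0.0876
```

Request:
{"method": "apply_moves", "body": {
  "increments": [-0.004, 0.002, -0.007, 0.003, 0.009, 0.003, 0, 0, 0, 0, 0, 0]
}}

```text
t: 3.48
eef_pos: [0.5007, -0.2767, 0.0383]
ee_rot: [3.14, -0.0, 1.619]
force: [-1.3, 0.6, -1.7]
width: 0.0877
```

Request:
{"method": "apply_moves", "body": {
  "increments": [0, 0, 0, 0, 0, 0, 0, 0, 0, 0, 0, 0, 0, 0, 0, 0, 0, 0, 0, 0, 0, 0, 0, 0, 0, 0, 0, 0, 0, 0, 0, 0, 0, 0, 0, 0, 0, 0, 0, 0, 0, 0, 0, 0, 0, 0, 0, 0],
  "hand": 1,
  "force": 40
}}

```text
t: 4.15
eef_pos: [0.5015, -0.2768, 0.0398]
ee_rot: [3.138, 0.0, 1.62]
force: [-0.4, 0.4, -1.0]
width: 0.04
```

Request:
{"method": "apply_moves", "body": {
  "increments": [0, 0, -0.002, 0, 0, 0, 0, 0, 0, 0, 0, 0, 0, 0, 0, 0, 0, 0, 0, 0, 0, 0, 0, 0, 0, 0, 0, 0, 0, 0, 0, 0, 0, 0, 0, 0, 0, 0, 0, 0, 0, 0, 0, 0, 0, 0, 0, 0]
}}

```text
t: 4.82
eef_pos: [0.5015, -0.2768, 0.0375]
ee_rot: [3.138, 0.0, 1.62]
force: [-0.6, 0.3, -0.5]
width: 0.0136
```

Request:
{"method": "apply_moves", "body": {
  "increments": [0, 0, 0.02, 0, 0, 0, 0, 0, 0.035, 0, 0, 0, 0, 0, 0.035, 0, 0, 0, 0, 0, 0.02, 0, 0, 0, 0, 0.01, 0, 0, 0, 0, -0.002, 0.03, 0, 0, 0, -0.013, -0.002, 0.03, 0, 0, 0, -0.013, -0.002, 0.03, 0, 0, 0, -0.013, -0.002, 0.03, 0, 0, 0, -0.013, -0.002, 0.03, 0, 0, 0, -0.013, -0.002, 0.03, 0, 0, 0, -0.013, -0.002, 0.03, 0, 0, 0, -0.013, -0.002, 0.03, 0, 0, 0, -0.013, -0.002, 0.025, 0, 0, 0, -0.013, 0, 0.015, 0, 0, 0, -0.013, 0, 0, 0, 0, 0, 0, 0, 0, 0, 0, 0, 0]
}}

```text
t: 6.23
eef_pos: [0.4746, 0.0275, 0.1463]
ee_rot: [-3.139, -0.002, 1.479]
force: [0.1, -0.2, -1.1]
width: 0.0137
```

```bash
python3 - <<'E'
from h import *
st=arm.get_state(); T=wristT(st); w=optics.grab_frame('wrist');a=optics.grab_frame('top')
print(st['t'],st['eef_pos'],st['ee_rot'],st['force'])
A=cv2.resize(a[140:260,260:380],None,fx=4,fy=4,interpolation=cv2.INTER_CUBIC)
B=w[:,140:460]
c=np.zeros((480,800,3),np.uint8);c[:480,:480]=A;c[:400,480:]=B
save('w2',cv2.convertScaleAbs(c,alpha=1.4))
np.savez('v2.npz',w=w,a=a,T=T)
for n in ['pick','clip','toothed']:
  for cam in ('wrist','top'):
    f=(lambda p,z:wonz(T,p,z)) if cam=='wrist' else (lambda p,z:onz('top',p,z))
    for r in finder.landmark_of(cam,n): print(n,cam,r,f(r['point'],{'pick':st['eef_pos'][2],'clip':.052,'toothed':0}[n]))
E
```

```text
6.2333 [0.47464309 0.02747124 0.14631259] [-3.13876388e+00 -2.28580521e-03  1.47864105e+00] [ 0.05395547 -0.21108105 -1.06346895]
pick wrist {'point': [320.5, 250.8], 'conf': 0.68} [0.47267856 0.02810177 0.14631259]
clip top {'point': [379.3, 188.8], 'conf': 0.55} [ 0.61424928 -0.1384964   0.052     ]
clip top {'point': [311.5, 194.6], 'conf': 0.51} [0.59987236 0.02212529 0.052     ]
toothed wrist {'point': [328.2, 295.2], 'conf': 0.47} [0.60076017 0.0250984  0.        ]
toothed top {'point': [314.9, 194.7], 'conf': 0.67} [0.60405921 0.01508186 0.        ]
```

View pics/w2.png

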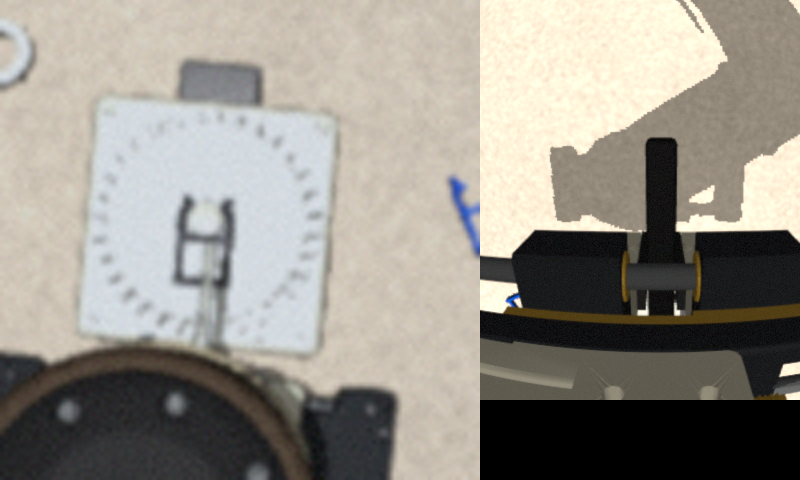

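```bash
python3 - <<'E'
from h import *
from scipy.optimize import minimize
d=np.load('v2.npz');a=d['a']
f=lambda x,y:((x+.5)/4-.5+260,(y+.5)/4-.5+140)
print('head',onz('top',f(207,217),.067),'bar',onz('top',f(202,284),.062))
C=np.array([onz('top',f(*p),.036) for p in [(97,98),(337,115),(317,353),(80,332)]]);print(C.round(4),C.mean(0))
for i in range(4): v=C[(i+1)%4]-C[i]; print(np.hypot(*v[:2]), np.degrees(np.arctan2(v[1],v[0])))
g=cv2.GaussianBlur(a.max(2).astype(np.float32),(0,0),.7)
# dark frame sample points of the clip: side arms and bar
ys=[-14.2,14.2]
S=np.array([[x,y,6] for x in np.arange(-34,0,1.5) for y in ys]+[[-36.5,y,8] for y in np.arange(-14,14.1,1.5)])/1e3
def cost(q):
    c,s=np.cos(q[2]),np.sin(q[2]); P=np.c_[q[0]+c*S[:,0]-s*S[:,1],q[1]+s*S[:,0]+c*S[:,1],.052+S[:,2]]
    p=proj('top',P).astype(np.float32); return cv2.remap(g,p[:,0],p[:,1],cv2.INTER_LINEAR).mean()
best=min((minimize(cost,[x,y,w],method='Nelder-Mead',options=dict(initial_simplex=np.array([[x,y,w],[x+.004,y,w],[x,y+.004,w],[x,y,w+.06]]))) for x in (.598,.604) for y in (.02,.026) for w in (-.1,-.03)),key=lambda r:r.fun)
print(best.x,best.fun)
q=best.x
w=q[2];u=np.array([np.cos(w),np.sin(w)])
# tip expected now: 
st=arm.get_state();yw=st['ee_rot'][2]-np.pi/2; e=st['eef_pos']
for L in (.05,.08,.1005,.1035):
  P=[e[0]+L*np.cos(yw),e[1]+L*np.sin(yw),e[2]+.008]; p=proj('top',P)[0]; print(L,((p-[260,140]+.5)*4-.5).round(1), np.round(P,4))
E
```

```text
head [0.60029531 0.02200237 0.067     ] bar [0.56144376 0.02484644 0.062     ]
[[ 0.6751  0.0899  0.036 ]
 [ 0.6652 -0.0554  0.036 ]
 [ 0.5215 -0.0435  0.036 ]
 [ 0.5335  0.0987  0.036 ]] [0.59881963 0.02242962 0.036     ]
0.14572226261491888 -93.88881606850374
0.14423533789245324 175.23192953594554
0.14263042621669117 85.16796278701786
0.1418732748515952 -3.526222958564539
[ 0.59937089  0.02277487 -0.08838212] 87.09379577636719
0.05 [203.  346.1] [0.525  0.0212 0.1547]
0.08 [208.7 289. ] [0.5548 0.0184 0.1547]
0.1005 [212.7 250.2] [0.5752 0.0164 0.1547]
0.1035 [213.2 244.5] [0.5782 0.0161 0.1547]
```

Request:
{"method": "apply_moves", "body": {
  "increments": [0.002, 0.004, 0, 0, -0.003, 0.012, 0, 0, -0.015, 0, 0, 0, 0, 0, -0.015, 0, 0, 0, 0, 0, -0.01, 0, 0, 0, 0, 0, -0.005, 0, 0, 0, 0, 0, 0, 0, 0, 0, 0, 0, 0, 0, 0, 0]
}}

```text
t: 7.22
eef_pos: [0.4793, 0.0296, 0.1012]
ee_rot: [3.137, -0.004, 1.488]
force: [0.2, -0.0, -0.2]
width: 0.0136
```

Request:
{"method": "apply_moves", "body": {
  "increments": [-0.003, 0.002, -0.008, -0.004, 0.0045, 0.004, 0, 0, 0, 0, 0, 0, 0, 0, 0, 0, 0, 0]
}}

```text
t: 7.47
eef_pos: [0.477, 0.0321, 0.0937]
ee_rot: [3.14, 0.0, 1.493]
force: [0.8, -0.6, -0.9]
width: 0.0136
```

```bash
python3 - <<'E'
from h import *
st=arm.get_state(); print(st['eef_pos'],st['ee_rot'])
a=optics.grab_frame('top');b=optics.grab_frame('side')
yw=st['ee_rot'][2]-np.pi/2; e=st['eef_pos']
P=np.array([e[0]+.1005*np.cos(yw),e[1]+.1005*np.sin(yw),e[2]-.0175]); P2=P+[0,0,.0285];print(P)
print('top',proj('top',[P,P2]),'side',proj('side',[P,P2]))
A=cv2.resize(a[160:220,280:340],None,fx=6,fy=6,interpolation=cv2.INTER_CUBIC)
B=cv2.resize(b[160:240,240:340],None,fx=4,fy=4,interpolation=cv2.INTER_CUBIC)
c=np.zeros((360,760,3),np.uint8);c[:,:360]=A;c[:320,360:]=B
save('w3',cv2.convertScaleAbs(c,alpha=1.4))
E
```

```text
[0.47703028 0.03210615 0.09373092] [3.13957785e+00 3.49344222e-05 1.49279847e+00]
[0.57722473 0.02427531 0.07623092]
top [[310.21935473 203.50854103]
 [309.8223062  202.72000402]] side [[303.55542175 201.71918857]
 [303.46105906 190.01243949]]
```

View pics/w3.png

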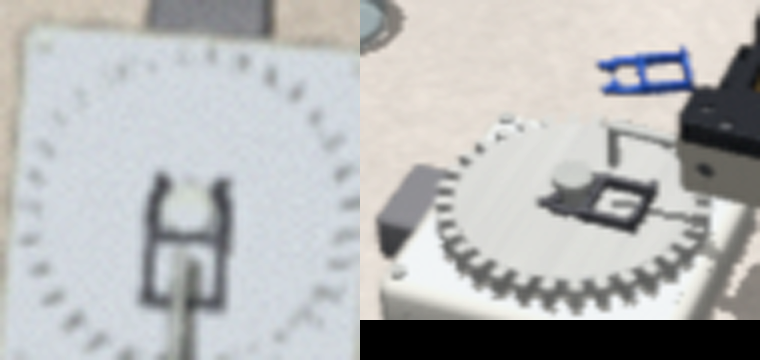

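Request:
{"method": "apply_moves", "body": {
  "increments": [-0.003, 0, -0.006, 0, 0, 0, 0, 0, -0.006, 0, 0, 0, 0, 0, -0.004, 0, 0, 0, 0, 0, 0, 0, 0, 0, 0, 0, 0, 0, 0, 0]
}}

```text
t: 7.98
eef_pos: [0.4737, 0.0322, 0.0766]
ee_rot: [3.139, -0.001, 1.493]
force: [0.4, -0.3, -0.8]
width: 0.0136
```

Request:
{"method": "apply_moves", "body": {
  "increments": [0, 0, -0.004, 0, 0.002, 0, 0, 0, 0, 0, 0, 0, 0, 0, 0, 0, 0, 0]
}}

```text
t: 8.23
eef_pos: [0.4738, 0.0321, 0.072]
ee_rot: [3.141, -0.0, 1.493]
force: [-0.0, -0.5, 0.6]
width: 0.0133
```

Request:
{"method": "apply_moves", "body": {
  "increments": [-0.002, 0.00015, 0, 0, 0, 0, -0.002, 0.00015, 0, 0, 0, 0, -0.002, 0.00015, 0, 0, 0, 0, -0.002, 0.00015, 0, 0, 0, 0, -0.002, 0.00015, 0, 0, 0, 0, 0, 0, 0, 0, 0, 0]
}}

```text
t: 8.73
eef_pos: [0.464, 0.0334, 0.0727]
ee_rot: [3.139, -0.001, 1.493]
force: [-0.7, -0.6, -1.3]
width: 0.0137
```

Request:
{"method": "apply_moves", "body": {
  "increments": [-0.002, 0.00015, 0, 0, 0, 0, -0.002, 0.00015, 0, 0, 0, 0, -0.002, 0.00015, 0, 0, 0, 0, 0, 0, 0, 0, 0, 0]
}}

```text
t: 9.07
eef_pos: [0.4599, 0.0348, 0.0739]
ee_rot: [3.134, -0.003, 1.494]
force: [0.5, -0.7, -1.2]
width: 0.0134
```

```bash
python3 - <<'E'
from h import *
st=arm.get_state(); print(st['eef_pos'],st['force'])
a=optics.grab_frame('top');b=optics.grab_frame('side')
A=cv2.resize(a[160:220,280:340],None,fx=6,fy=6,interpolation=cv2.INTER_CUBIC)
B=cv2.resize(b[160:240,240:340],None,fx=4,fy=4,interpolation=cv2.INTER_CUBIC)
c=np.zeros((360,760,3),np.uint8);c[:,:360]=A;c[:320,360:]=B
save('w4',cv2.convertScaleAbs(c,alpha=1.4))
E
```

```text
[0.45987042 0.03484345 0.07385353] [ 0.49598343 -0.67821168 -1.1965316 ]
```

View pics/w4.png

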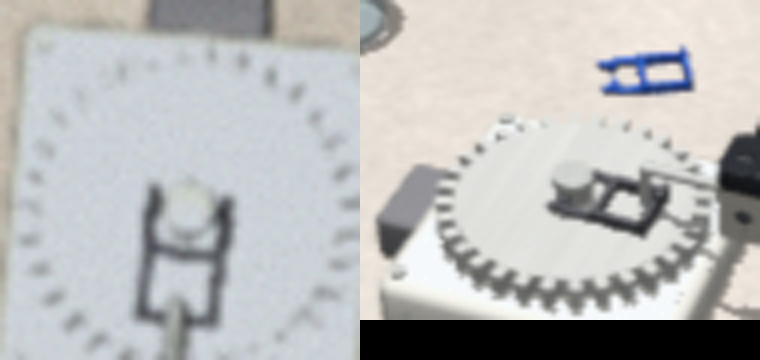

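Request:
{"method": "apply_moves", "body": {
  "increments": [-0.001, -0.001, -0.002, -0.003, 0.007, 0, -0.002, 0, 0, 0, 0, 0, -0.002, 0.0001, 0, 0, 0, 0, -0.002, 0.0001, 0, 0, 0, 0, -0.002, 0.0001, 0, 0, 0, 0, 0, 0, 0, 0, 0, 0]
}}

```text
t: 9.67
eef_pos: [0.4484, 0.0333, 0.0708]
ee_rot: [-3.138, 0.002, 1.493]
force: [0.1, -0.0, -0.6]
width: 0.0136
```

Request:
{"method": "apply_moves", "body": {
  "increments": [-0.002, 0.0005, 0.001, 0.002, -0.003, 0, -0.002, 0.0002, 0, 0, 0, 0, -0.002, 0.0002, 0, 0, 0, 0, 0, 0, 0, 0, 0, 0, 0, 0, 0, 0, 0, 0]
}}

```text
t: 10.08
eef_pos: [0.4404, 0.0339, 0.0717]
ee_rot: [-3.14, 0.0, 1.493]
force: [0.2, -0.7, -0.2]
width: 0.0137
```

```bash
python3 - <<'E'
from h import *
st=arm.get_state(); print(st['eef_pos'],st['force'])
a=optics.grab_frame('top');b=optics.grab_frame('side')
A=cv2.resize(a[160:220,280:340],None,fx=6,fy=6,interpolation=cv2.INTER_CUBIC)
B=cv2.resize(b[160:240,240:340],None,fx=4,fy=4,interpolation=cv2.INTER_CUBIC)
c=np.zeros((360,760,3),np.uint8);c[:,:360]=A;c[:320,360:]=B
save('w5',cv2.convertScaleAbs(c,alpha=1.4))
E
```

```text
[0.44044973 0.0338846  0.07165239] [ 0.23283937 -0.74095719 -0.21468082]
```

View pics/w5.png

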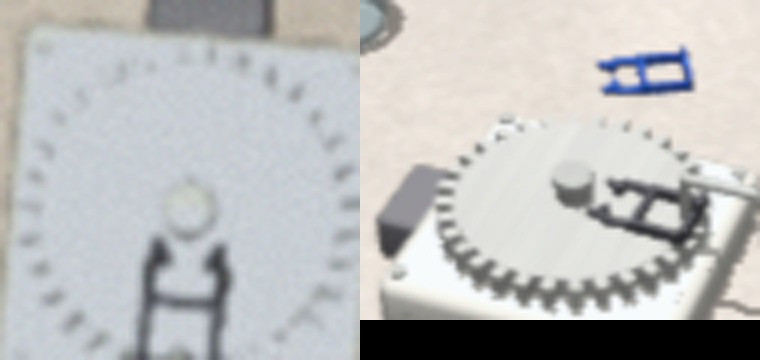

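Request:
{"method": "apply_moves", "body": {
  "increments": [0.005, -0.0003, 0, 0, 0, 0, 0, 0, 0, 0, 0, 0, 0, 0, 0.008, 0, 0, 0, 0, 0, 0.015, 0, 0, 0, 0, 0, 0.03, 0, 0, 0, 0, 0, 0.03, 0, 0, 0, 0, 0, 0, 0, 0, 0, 0, 0, 0, 0, 0, 0]
}}

```text
t: 10.85
eef_pos: [0.4452, 0.0324, 0.1595]
ee_rot: [-3.136, 0.003, 1.492]
force: [-0.3, 0.5, -1.2]
width: 0.0139
```

```bash
python3 - <<'E'
from h import *
st=arm.get_state(); print(st['t'],st['eef_pos'],st['ee_rot'])
b=optics.grab_frame('side')
save('w6',cv2.convertScaleAbs(b[150:250,220:370],alpha=1.4),None,4)
E
```

```text
10.85 [0.44523255 0.03242313 0.15947185] [-3.13629500e+00  3.02369717e-03  1.49202079e+00]
```

View pics/w6.png

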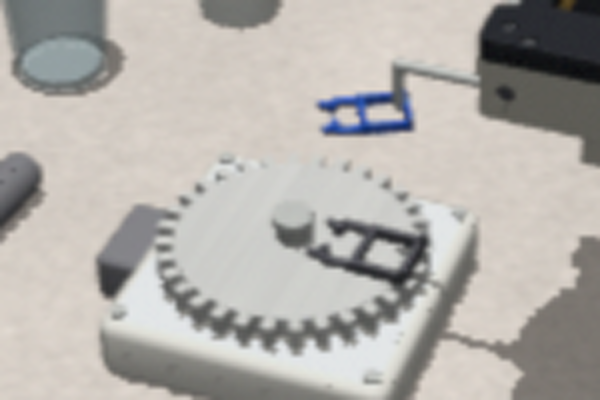

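Request:
{"method": "apply_moves", "body": {
  "increments": [0.0047, -0.0258, 0, 0, -0.004, 0.0107, 0.0047, -0.0258, 0, 0, 0, 0.0107, 0.0047, -0.0258, 0, 0, 0, 0.0107, 0.0047, -0.0258, 0, 0, 0, 0.0107, 0.0047, -0.0258, 0, 0, 0, 0.0107, 0.0047, -0.0258, 0, 0, 0, 0.0107, 0.0047, -0.0258, 0, 0, 0, 0.0107, 0.0047, -0.0258, 0, 0, 0, 0.0107, 0.0047, -0.0258, 0, 0, 0, 0.0107, 0.0047, -0.0258, 0, 0, 0, 0.0107, 0.0047, -0.0258, 0, 0, 0, 0.0107, 0.002, -0.015, 0, 0, 0, 0.0107, 0, 0, 0, 0, 0, 0, 0, 0, 0, 0, 0, 0]
}}

```text
t: 12.07
eef_pos: [0.495, -0.2808, 0.1491]
ee_rot: [-3.125, -0.0, 1.63]
force: [0.7, -0.4, -0.7]
width: 0.0134
```

Request:
{"method": "apply_moves", "body": {
  "increments": [0.0065, 0.004, -0.02, 0, -0.0155, -0.01, 0, 0, -0.025, 0, 0, 0, 0, 0, -0.015, 0, 0, 0, 0, 0, 0, 0, 0, 0, 0, 0, 0, 0, 0, 0]
}}

```text
t: 12.48
eef_pos: [0.5003, -0.2741, 0.0858]
ee_rot: [-3.139, -0.0, 1.619]
force: [-0.0, -0.1, 0.3]
width: 0.0137
```

Request:
{"method": "apply_moves", "body": {
  "increments": [0.001, -0.0027, -0.015, 0, -0.002, 0.001, 0, 0, -0.012, 0, 0, 0, 0, 0, -0.007, 0, 0, 0, 0, 0, 0, 0, 0, 0, 0, 0, 0, 0, 0, 0]
}}

```text
t: 12.9
eef_pos: [0.5036, -0.2751, 0.0551]
ee_rot: [3.138, 0.001, 1.623]
force: [-0.3, -0.5, -0.9]
width: 0.0135
```

Request:
{"method": "apply_moves", "body": {
  "increments": [-0.002, -0.0017, -0.005, 0, 0.003, -0.003, 0, 0, -0.005, 0, 0, 0, 0, 0, -0.004, 0, 0, 0, 0, 0, 0, 0, 0, 0]
}}

```text
t: 13.23
eef_pos: [0.5031, -0.277, 0.0428]
ee_rot: [3.137, 0.003, 1.621]
force: [0.5, 0.1, -0.3]
width: 0.0136
```

Request:
{"method": "apply_moves", "body": {
  "increments": [-0.001, 0, -0.003, 0.003, 0.004, 0, 0, 0, -0.0015, 0, 0, 0, 0, 0, 0, 0, 0, 0]
}}

```text
t: 13.48
eef_pos: [0.5021, -0.2771, 0.038]
ee_rot: [3.141, -0.001, 1.621]
force: [-1.1, 0.5, -0.7]
width: 0.0135
```

Request:
{"method": "apply_moves", "body": {
  "increments": [0, 0, 0, 0, 0, 0, 0, 0, 0, 0, 0, 0, 0, 0, 0, 0, 0, 0, 0, 0, 0, 0, 0, 0, 0, 0, 0, 0, 0, 0, 0, 0, 0, 0, 0, 0, 0, 0, 0, 0, 0, 0, 0, 0, 0, 0, 0, 0],
  "hand": 0.3
}}

```text
t: 14.15
eef_pos: [0.5027, -0.2774, 0.0387]
ee_rot: [3.14, -0.0, 1.621]
force: [-0.1, 1.0, 0.2]
width: 0.0594
```

Raise straight, then back off to open the views.

Request:
{"method": "apply_moves", "body": {
  "increments": [0, 0, 0.015, 0, 0, 0, 0, 0, 0.025, 0, 0, 0, 0, 0, 0.03, 0, 0, 0, 0, 0, 0.03, 0, 0, 0, 0, 0, 0.03, 0, 0, 0, 0, 0, 0.03, 0, 0, 0, -0.01, -0.03, 0, 0, 0, 0, -0.01, -0.03, 0, 0, 0, 0, -0.01, -0.03, 0, 0, 0, 0, -0.01, -0.03, 0, 0, 0, 0, -0.01, -0.03, 0, 0, 0, 0, -0.01, -0.03, 0, 0, 0, 0, -0.01, -0.03, 0, 0, 0, 0, -0.01, -0.03, 0, 0, 0, 0, 0, 0, 0, 0, 0, 0, 0, 0, 0, 0, 0, 0]
}}

```text
t: 15.48
eef_pos: [0.4157, -0.5269, 0.2085]
ee_rot: [3.139, 0.002, 1.626]
force: [-0.7, 0.4, 0.0]
width: 0.061
```

```bash
python3 - <<'E'
from h import *
st=arm.get_state(); print(st['t'],st['eef_pos'],st['force'])
a=optics.grab_frame('top');b=optics.grab_frame('side')
A=cv2.resize(a[150:275,180:500],None,fx=2.5,fy=2.5,interpolation=cv2.INTER_CUBIC)
B=cv2.resize(b[100:225,230:430],None,fx=2.25,fy=2.25,interpolation=cv2.INTER_CUBIC)
D=cv2.resize(a[170:222,285:345],None,fx=5.4,fy=5.4,interpolation=cv2.INTER_CUBIC)
c=np.zeros((A.shape[0]+B.shape[0],800,3),np.uint8);c[:A.shape[0]]=A;c[A.shape[0]:,:B.shape[1]]=B
c[A.shape[0]:A.shape[0]+D.shape[0],460:460+D.shape[1]]=D
save('end',cv2.convertScaleAbs(c,alpha=1.5))
E
```

```text
15.4833 [ 0.41573362 -0.52685934  0.20846884] [-0.66836109  0.41590684  0.04986665]
```

View pics/end.png

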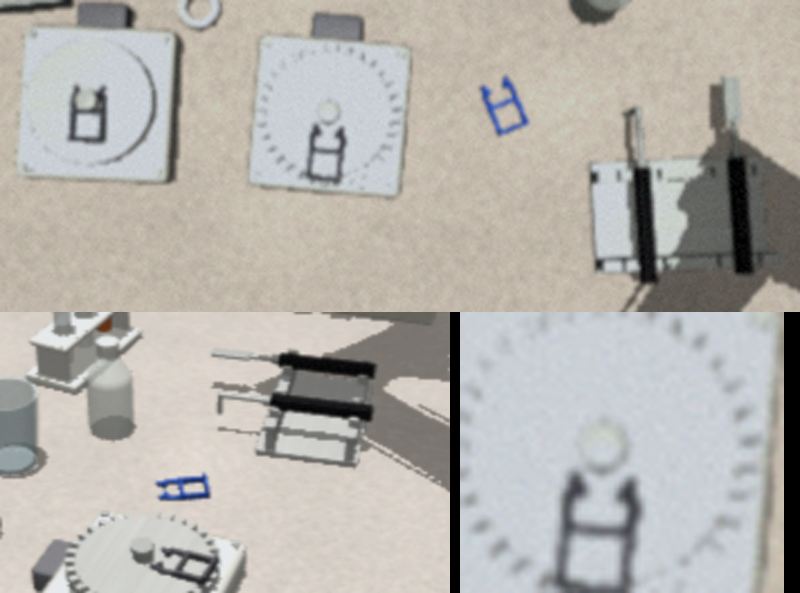

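The picture shows the pick back in its slot at crop (645,220), the clip flat on the toothed wheel clear of the spindle at (327,155), and the plain clip still seated at (88,115).

```bash
python3 -c "
from station import arm; print(arm.job_done())"
```

```text
the job is handed in; nothing more can be done
None
```

I took the hooked pick from the rack and pulled the clip about 26 mm straight out of its groove. It now lies on the toothed wheel, and the pick is back across its slot and released. I handed in the job at about 15.6 s.

- **Clip:** The last top and side pictures show it lying flat on the toothed wheel, with its mouth clear of the spindle. I judged this by eye and did not measure the clearance in the last picture. The 26 mm comes from the arm's travel, and is past the 17 mm needed and short of the 40 mm limit.
- **Other clips:** The clip on the smooth wheel is still seated, and the blue look-alike has not moved.
- **Pick:** It lies in its own slot beside the scraper, within a few millimetres of where it started. The gripper is open and well away from it.
- **Forces:** Every reading was below about 2 N. The arm drifted by a few millimetres and up to about 1 degree of tilt during moves, and I corrected that along the way. No check failed or disagreed.

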